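Divert the grinding balls to the other mill jar

ROBOT

A 6-joint arm with a two-finger parallel gripper is mounted at the origin on the work surface. World frame = base frame: x ahead of the robot, y to its left, z up, the work surface at z = 0. Lengths are in m, angles in degrees, forces in N, time in s.
With the tool pointing down it reaches from about 0.425 to 1.125 m from the base axis. Payload 14.9 kg.
Tool frame: the origin (TCP) lies midway between the tips of the shut fingers; the grasp point (between the pads) lies 19 mm behind it; z points along the fingers, x is the direction in which the jaws open and shut, and the axes are right-handed (so a half turn about z gives the same grasp; the last joint's range is limited). The gripper opens to 91 mm and grips with 3 to 60 N. Pads are 32 mm wide; open, the fingers measure 118 mm over their backs; the gripper's body (76 mm by 178 mm) begins 60 mm behind the grasp point.
Start: joints at [67.936, 21.709, 99.362, -0, 58.929, -1.908], TCP at [0.241, 0.657, 0.214] pointing down, gripper open.
Joint ranges: [-158.91, 158.91], [-42.39, 125.64], [0.06, 152.35], [-60.88, 240.88], [17.5, 164.5], [-176.32, 176.32]. Speed limits (degrees/s): [108.29, 108.29, 136.94, 180, 180, 180].

INTERFACE

Orientations are given as a 3x3 rotation matrix whose columns are the frame's x, y, z axes.
In Python, from rig import manip gives the robot as it stands.
- The arm moves only by the tool move_arm, never from a script. Its arguments are lists of equal length, an entry for each row: "hand": the finger opening in mm, from 0 to 91.2; "offset": the shift along the tool's x, y, z in mm, a list of three; "dr": the turn, a rotation vector about the tool's x, y, z in degrees, a list of three. In form: {"hand": [hand, ...], "offset": [[dx, dy, dz], ...], "dr": [[ax, ay, az], ...]}. A call has 1 to 20 rows; each row shifts and turns the commanded pose from where the row before left it, along the tool's axes as they then stand; what a row does not reach is not made up. A row lasts 1/8 s, in which the tool goes at most 62.5 mm and 10.7 degrees, less where a joint would pass 70% of its speed; a pose out of reach is approached as far as the arm can. A call is refused whole if a number of a shift passes 62.5 or a number of a turn 10.7, either way. A call with a gripper value outside its range is refused whole. The fingers move at their own pace and stop on an object; the grip force is fixed at half the most. Time passes only in rows, so rows that do not move let the fingers close. It gives the time, the measured TCP pose, the force and the opening at its end, in the units of the state.
- manip.sense(): the state, without advancing time (a new reading comes with each control period).
- manip.grab_frame(name): name is "scene" or "top"; returns the picture (400x640x3 uint8, red, green, blue); there is no depth.
- manip.calibration(name): a dict with "mtx" (3x3 intrinsics, pixels), "world_to_cam" (4x4, takes a point from world to camera coordinates). Camera axes: x right, y down, z forward; pixel columns grow to the right and rows downward; lengths in m; the calibration is good to about 2 mm. A picture is of the moment at which its call begins. calibration takes no time and is no camera call.
- manip.finish_job(): hands the job in, once; it reports no verdict.
The state is a dict: "time_s": time; "joint_pos": joint angles; "joint_vel": joint speeds; "tau": joint torques, N m; "ee_pos": TCP position; "orientation": TCP orientation; "contact_force": force on the tool from outside, world axes, zero at the start; "torque": the same for the moment, N m; "width": finger opening in m.
Only numpy, scipy, OpenCV 4.12 (cv2) and the standard library are available. Lean on these libraries where they do the work, as an engineer would, in place of code of your own. Each camera call takes 0.05 s, during which the arm holds its last target. There are 200 camera calls.

TASK

The ball feed is set for the wrong mill jar. Push down the raised end of the tumbler gate with a fingertip so that the gate rocks right over onto its other stop, and only then push the shutter's tab all the way across, so that all five grinding balls roll down the other chute into the other jar; wait until they lie still in it. Do not touch the balls, and leave the jars and everything else on the bench where they are.

Things in the scene. Friction and masses are not known exactly. Their poses are not given: they have to be found in the camera images.
- station: bench-top ball feed station, fixed: grey base 520 x 120 mm, a steel feed channel at the back, a seesaw gate in the middle, a chute to each side ending over a mill jar. Origin on the bench right under the gate's pivot; x points away from the robot up the channel, y left along the chutes, z up. The gate's pivot axis runs along x, 145 mm above the bench
- channel_lip (a point): lower end of the feed channel, middle of its floor, 24 mm behind the pivot. From here the channel rises away from the robot (station x) at 8 degrees, 185 mm long, 39 mm wide over its walls, which stand 20 mm above its floor
- gate (a joint): tilt of the gate, rad, -0.28 to 0.28 (its stops). Positive: left end up, balls run right; negative: right end up, balls run left. It starts on either stop. Steel trough 170 mm long in y, 44 mm wide; a brass weight on its robot side (34 mm thick, top 57 mm over the pivot) tips it over centre, so it rests on a stop. About 1 N down on the raised end rocks it; past level it falls over
- gate_plate_left (a point): middle of the top face of the flat thumb plate (44 mm in x, 32 mm in y, 4 mm thick) on the robot side of the gate's left end, moving with the gate: (-44, 69, 24) mm from the pivot in the gate's frame. Height above the bench 187 mm raised, 149 mm lowered. The trough wall, 22 mm further from the robot, stands 12 mm above it
- gate_plate_right (a point): the same on the gate's right end, (-44, -69, 24) mm from the pivot in the gate's frame
- shutter (a joint): travel of the shutter slide, m: 0 shut (its blade blocks the channel 36 mm up from the lip), 0.042 fully open, moving in the station's +y. It needs about 2 N and stays where it is left
- shutter_tab (a point): on the outer (station -y) face of the shutter's upright push tab (34 mm in x, 5 mm thick, 36 mm tall), right of the channel: 12 mm below its top edge, midway across. Pushed toward the channel (station +y) it opens the shutter. Shut, this face is 81 mm right of the channel's middle, 208 mm above the bench, free outside; open, 39 mm
- jar_left: open white ceramic mill jar with a black band, 96 mm across (87 mm inside), 80 mm tall, standing loose on the station's base under the left chute's outlet; origin at the centre of its underside
- jar_right: the same under the right chute's outlet
- ball1: white ceramic grinding ball, 25 mm, number 1 in the row of five waiting in the feed channel behind the shutter (1 is next to the shutter); origin at its centre
- ball2: white ceramic grinding ball, 25 mm, number 2 in the row of five waiting in the feed channel behind the shutter (1 is next to the shutter); origin at its centre
- ball3: white ceramic grinding ball, 25 mm, number 3 in the row of five waiting in the feed channel behind the shutter (1 is next to the shutter); origin at its centre
- ball4: white ceramic grinding ball, 25 mm, number 4 in the row of five waiting in the feed channel behind the shutter (1 is next to the shutter); origin at its centre
- ball5: white ceramic grinding ball, 25 mm, number 5 in the row of five waiting in the feed channel behind the shutter (1 is next to the shutter); origin at its centre
- burner: bunsen burner, blue six-pointed base 104 mm across, 134 mm tall (bystander)
- paint_cup: small open white cup of ochre paint, 56 mm across, 40 mm tall (bystander)
- paint_pot: squat paint pot with a screw cap, 42 mm across, 52 mm tall (bystander)
- brush: paint brush lying flat, 190 mm long (bystander)
- jar_lid: loose white lid of a mill jar, 96 mm across, 26 mm tall with its knob (bystander)
- beaker: glass beaker, 68 mm across, 88 mm tall (bystander)
- scraper: flat scraper with a wooden handle, 190 mm long, lying flat (bystander)
Mind the look-alikes: they are no part of the job. What is shaped like the jar_left but red or yellow is not meant.

How it is judged:
By the outcome, as a careful person would: the job done as asked, in the order asked, and still so for the second after the job is handed in, with the robot touching nothing.
It also fails if it takes over 48 s, if anything falls off the work surface, if the arm or the gripper's body presses on something with over 40 N, if the wrist force passes 120 N, or if a joint passes its speed limit or range.

## Working session

There is one attempt and no reset: what is moved stays moved. The work goes in short steps, Python scripts to look and compute and a tool call to move; the robot and the scene stay as the last step left them, time stands still between calls to the robot, and variables do not carry over. Pictures are saved under pics/ and viewed, about 8 in all and at most 12, crops included, and the job is handed in when it is done.

Besides the shell and the picture viewer there is one more tool, called after ">>>" by a JSON object that holds its "method" and its "body". move_arm: Moves the arm, as the interface text tells. Its arguments: {"type":"object","properties":{"hand":{"type":"array","items":{"type":"number"}},"offset":{"type":"array","items":{"type":"array","items":{"type":"number"}}},"dr":{"type":"array","items":{"type":"array","items":{"type":"number"}}}},"required":["hand","offset","dr"]}

```bash
mkdir -p pics; ls
python3 - <<'E'
from rig import manip
import cv2,numpy as np
np.set_printoptions(precision=4,suppress=True)
for n in("scene","top"):
    cv2.imwrite(f"pics/{n}0.png",manip.grab_frame(n)[:,:,::-1]); c=manip.calibration(n);print(n,c["mtx"],c["world_to_cam"])
s=manip.sense();print(s)
E
```

```text
pics
scene [[388.2539   0.     319.2855]
 [  0.     388.2539 199.1526]
 [  0.       0.       1.    ]] [[ 0.673   0.7397 -0.0017 -0.4136]
 [ 0.5936 -0.5415 -0.5953 -0.2152]
 [-0.4413  0.3996 -0.8035  1.304 ]
 [ 0.      0.      0.      1.    ]]
top [[443.2224   0.     322.9233]
 [  0.     443.2224 204.1475]
 [  0.       0.       1.    ]] [[-0.0206 -0.9998 -0.0027  0.0493]
 [-0.9936  0.0208 -0.111   0.5851]
 [ 0.111   0.0004 -0.9938  1.1018]
 [ 0.      0.      0.      1.    ]]
{'time_s': 0.1, 'joint_pos': array([67.9373, 21.7342, 99.3934,  0.0013, 58.9283, -1.9089]), 'joint_vel': array([ 0.1153, -0.1826,  0.0014, -0.0334, -0.0396,  0.0046]), 'tau': array([  0.0013, -76.5049, -43.5291,   0.0654,   0.0399,   0.    ]), 'ee_pos': array([0.2411, 0.6568, 0.2134]), 'orientation': array([[ 0.3446,  0.9388, -0.0004],
       [ 0.9388, -0.3446, -0.0009],
       [-0.001 , -0.0001, -1.    ]]), 'contact_force': array([-0.2821,  0.08  , -0.3431]), 'torque': array([ 0.0279,  0.0071, -0.0107]), 'width': 0.09129000517485174}
```

View pics/scene0.png

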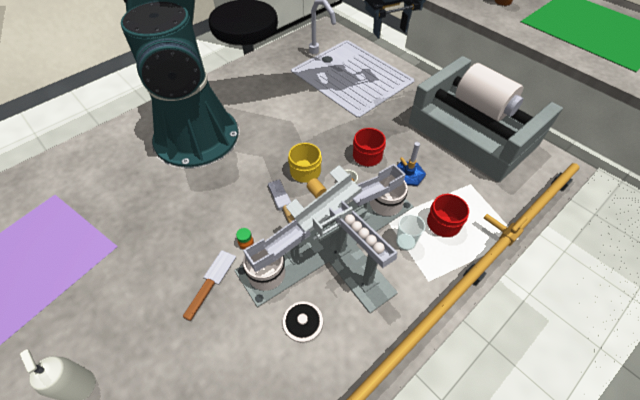

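View pics/top0.png

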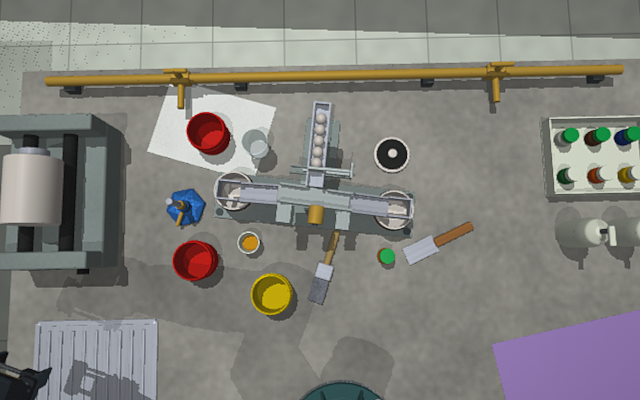

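The scene view shows the station in the middle, with its chutes at about (245,255) and (400,175). The top view shows the channel at (320,150), the shutter tab near (350,170), and thumb plates near (284,213) and (343,218). I'll zoom in on both.

Run:
```python
import cv2
a=cv2.imread("pics/top0.png")[95:245,210:420];b=cv2.imread("pics/scene0.png")[155:305,235:425]
cv2.imwrite("pics/c1.png",cv2.resize(a,(798,570),interpolation=cv2.INTER_CUBIC));cv2.imwrite("pics/c2.png",cv2.resize(b,(760,600),interpolation=cv2.INTER_CUBIC))
```

```text
(no output)
```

View pics/c1.png

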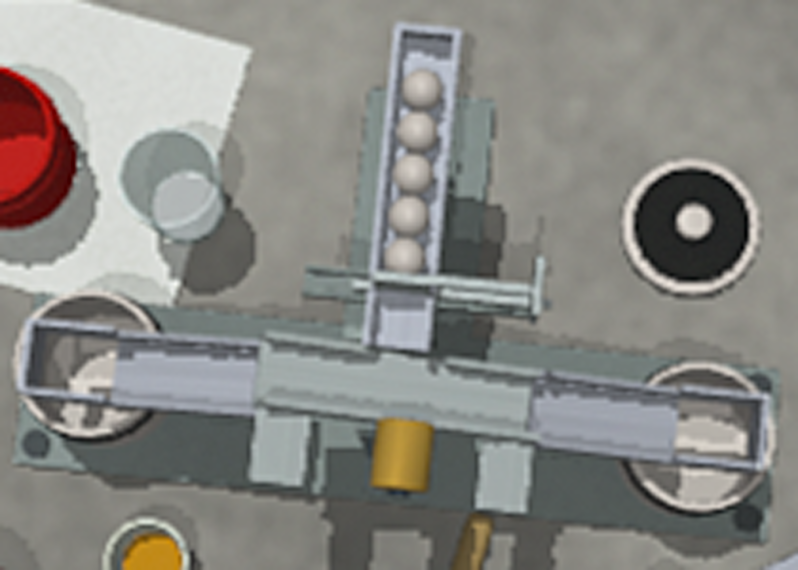

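View pics/c2.png

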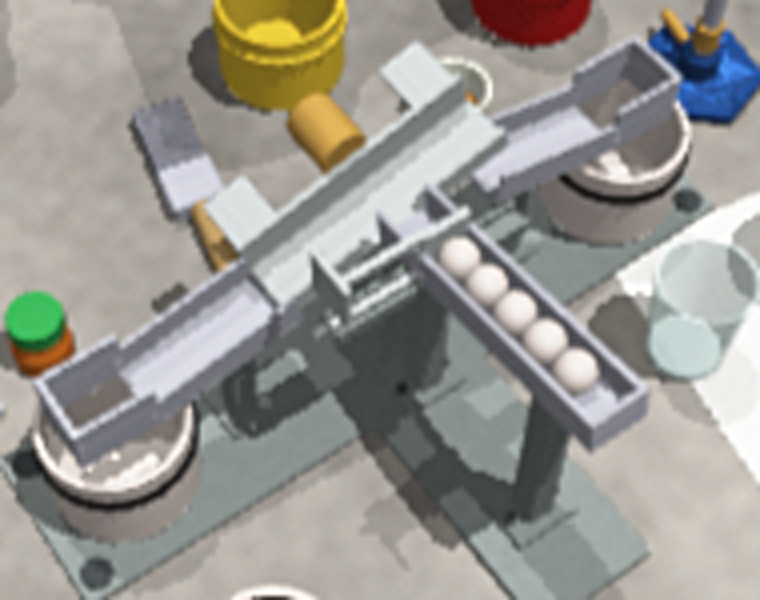

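Close up, the left plate is the raised one: it is larger in the top view, centred at crop (281,450), and its scene crop position is (418,72). The right plate is at (504,478) and (240,213), and the tab is at top crop (540,285) and scene crop (332,280). I'll triangulate these.

```bash
cat > h.py <<'E'
import numpy as np,cv2
from rig import manip
np.set_printoptions(precision=4,suppress=True)
P={n:(lambda c:np.array(c["mtx"])@np.array(c["world_to_cam"])[:3])(manip.calibration(n)) for n in("scene","top")}
def proj(n,p): q=P[n]@np.append(p,1); return q[:2]/q[2]
def tri(t,s):
    X=cv2.triangulatePoints(P["top"],P["scene"],np.float64(t).reshape(2,1),np.float64(s).reshape(2,1))[:,0];X=X[:3]/X[3]
    return X,proj("top",X)-t
def ray(n,uv,z):
    M=P[n]; A=M[:,:3];c=-np.linalg.solve(A,M[:,3]);d=np.linalg.solve(A,[*uv,1]);return c+d*(z-c[2])/d[2]
T=lambda x,y:np.array([210+x/3.8,95+y/3.8]); S=lambda x,y:np.array([235+x/4,155+y/4])
E
python3 - <<'E'
from h import *
# hull corners (centres)
for k,t,s in [("plL",T(281,450),S(418,72)),("plR",T(504,478),S(240,213)),("tab top far",T(541,262),S(313,253)),
 ("tab topmid",T(540,285),S(331,272)),("ball1",T(404,254),S(461,257)),("ball5",T(422,88),S(577,369)),
 ("chL",T(40,355),S(655,62)),("chR",T(748,430),S(75,408))]: print(k,*tri(t,s))
pl=ray("top",T(281,450),.187);pr=ray("top",T(504,478),.149);print("ray",pl,pr,np.linalg.norm(pl-pr))
b1=ray("top",T(404,254),.145+.036);b5=ray("top",T(422,88),.2);print(b1,b5,np.degrees(np.arctan2(*(b5-b1)[1::-1])))
d=(pl-pr)[:2];print("yaw from plates",np.degrees(np.arctan2(-d[0],d[1])))
# jars rim centres z~.09
jl=ray("top",T(87,366),.085);jr=ray("top",T(698,437),.085);d=(jl-jr)[:2];print(jl,jr,np.degrees(np.arctan2(-d[0],d[1])),(jl+jr)/2)
E
```

```text
plL [0.5509 0.1245 0.1834] [-0.3391 -0.2602]
plR [ 0.5344 -0.0075  0.1407] [-0.0275 -0.0186]
tab top far [ 0.6427 -0.0316  0.2428] [2.3942 1.6083]
tab topmid [ 0.6391 -0.0273  0.214 ] [-0.191  -0.1366]
ball1 [0.6655 0.0498 0.1798] [0.0564 0.0434]
ball5 [0.7628 0.0376 0.1925] [-0.1605 -0.1314]
chL [0.6191 0.2788 0.13  ] [-0.8272 -0.7379]
chR [ 0.5632 -0.1593  0.1209] [-0.4461 -0.2722]
ray [0.55   0.1234 0.187 ] [ 0.5338 -0.0072  0.149 ] 0.1369302874072732
[0.6654 0.0499 0.181 ] [0.7601 0.0373 0.2   ] -7.625789587848344
yaw from plates -7.070562744750953
[0.6164 0.257  0.085 ] [ 0.5622 -0.1349  0.085 ] -7.872771182833163 [0.5893 0.061  0.085 ]
```

Plate heights are 183 mm left and 141 mm right, so the left end is raised. Station yaw is about -7.6° and the pivot is near (0.587, 0.060). I'll go up, turn about -12.6° so tool x lies along station y, shut the fingers, and travel to above the left plate.

>>> {"method": "move_arm", "body": {"hand": [0,0,0,0,0,0,0,0,0,0,0,0,0,0,0,0], "offset": [[0,0,-40],[0,0,-40],[-40,31,0],[-40,31,0],[-40,31,0],[-40,31,0],[-40,31,0],[-40,31,0],[-40,31,0],[-40,31,0],[-40,31,0],[-40,31,0],[-40,31,0],[-40,31,0],[0,0,0],[0,0,0]], "dr": [[0,0,-6.3],[0,0,-6.3],[0,0,0],[0,0,0],[0,0,0],[0,0,0],[0,0,0],[0,0,0],[0,0,0],[0,0,0],[0,0,0],[0,0,0],[0,0,0],[0,0,0],[0,0,0],[0,0,0]]}}

```text
time_s: 2.1
ee_pos: [0.5465, 0.1326, 0.2936]
orientation: [[0.132, 0.991, -0.001], [0.991, -0.132, 0.0], [-0.0, -0.001, -1.0]]
contact_force: [0.5, 1.0, 0.4]
width: 0.0005
```

>>> {"method": "move_arm", "body": {"hand": [0,0,0,0], "offset": [[-2.5,2.5,30],[0,0,30],[0,0,18],[0,0,0]], "dr": [[0,0,0],[0,0,0],[0,0,0],[0,0,0]]}}

```text
time_s: 2.6
ee_pos: [0.5482, 0.1302, 0.215]
orientation: [[0.131, 0.991, -0.002], [0.991, -0.131, -0.0], [-0.001, -0.002, -1.0]]
contact_force: [-0.3, 1.1, 0.4]
width: 0.0002
```

Run:
```python
import cv2,numpy as np
from rig import manip
a=manip.grab_frame("top")[:,:,::-1][95:245,210:420];b=manip.grab_frame("scene")[:,:,::-1][155:305,235:425]
cv2.imwrite("pics/d1.png",np.hstack([cv2.resize(x,(400,350),interpolation=cv2.INTER_CUBIC) for x in(a,b)]))
```

```text
(no output)
```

View pics/d1.png

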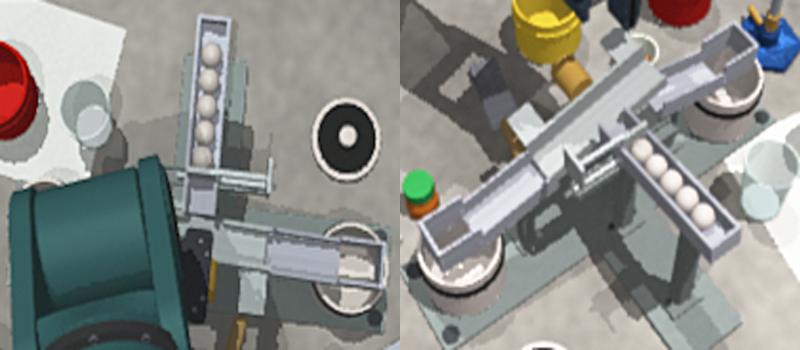

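The fingertips are over the left plate at scene half (627,40), clear of the trough wall. Next I push down gently.

>>> {"method": "move_arm", "body": {"hand": [0,0,0,0,0,0,0,0,0], "offset": [[0,0,12],[0,0,8],[0,0,8],[0,0,7],[0,0,7],[0,0,7],[0,0,7],[0,0,3],[0,0,0]], "dr": [[0,0,0],[0,0,0],[0,0,0],[0,0,0],[0,0,0],[0,0,0],[0,0,0],[0,0,0],[0,0,0]]}}

```text
time_s: 3.82
ee_pos: [0.5489, 0.1296, 0.1567]
orientation: [[0.132, 0.991, -0.0], [0.991, -0.132, -0.0], [-0.0, -0.0, -1.0]]
contact_force: [0.1, -0.5, -0.5]
width: 0.0
```

>>> {"method": "move_arm", "body": {"hand": [0,0,0,0,0,0,0,0,0,0,0], "offset": [[0,0,-20],[0,0,-40],[0,0,-40],[0,0,-25],[-30,18,0],[-30,18,0],[-30,18,0],[-30,18,0],[-30,18,0],[-31,17,0],[0,0,0]], "dr": [[0,0,0],[0,0,0],[0,0,0],[0,0,0],[0,0,0],[0,0,0],[0,0,0],[0,0,0],[0,0,0],[0,0,0],[0,0,0]]}}

```text
time_s: 5.2
ee_pos: [0.632, -0.0656, 0.2836]
orientation: [[0.134, 0.991, 0.002], [0.991, -0.134, -0.0], [-0.0, 0.002, -1.0]]
contact_force: [0.2, 0.3, -0.1]
width: 0.0002
```

Run:
```python
import cv2,numpy as np
from rig import manip
a=manip.grab_frame("top")[:,:,::-1][95:245,210:420];b=manip.grab_frame("scene")[:,:,::-1][155:305,235:425]
cv2.imwrite("pics/d2.png",np.hstack([cv2.resize(x,(400,350),interpolation=cv2.INTER_CUBIC) for x in(a,b)]))
```

```text
(no output)
```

View pics/d2.png

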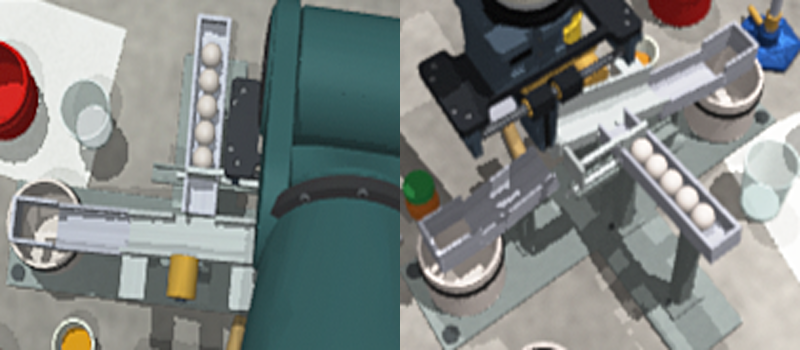

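The gate has gone over: the weight is now at (183,277) on the left, and the trough runs into the left chute. The balls are still behind the shutter, so I descend beside the tab.

>>> {"method": "move_arm", "body": {"hand": [0,0,0,0,0], "offset": [[0,0,30],[0,0,25],[0,0,15],[0,0,10],[0,0,0]], "dr": [[0,0,0],[0,0,0],[0,0,0],[0,0,0],[0,0,0]]}}

```text
time_s: 5.92
ee_pos: [0.6312, -0.0636, 0.2019]
orientation: [[0.131, 0.991, -0.0], [0.991, -0.131, 0.0], [0.0, -0.0, -1.0]]
contact_force: [-0.9, -0.7, -0.2]
width: 0.0003
```

Run:
```python
import cv2,numpy as np
from rig import manip
b=manip.grab_frame("scene")[:,:,::-1][170:250,270:370]
cv2.imwrite("pics/d3.png",cv2.resize(b,(700,560),interpolation=cv2.INTER_CUBIC))
```

```text
(no output)
```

View pics/d3.png

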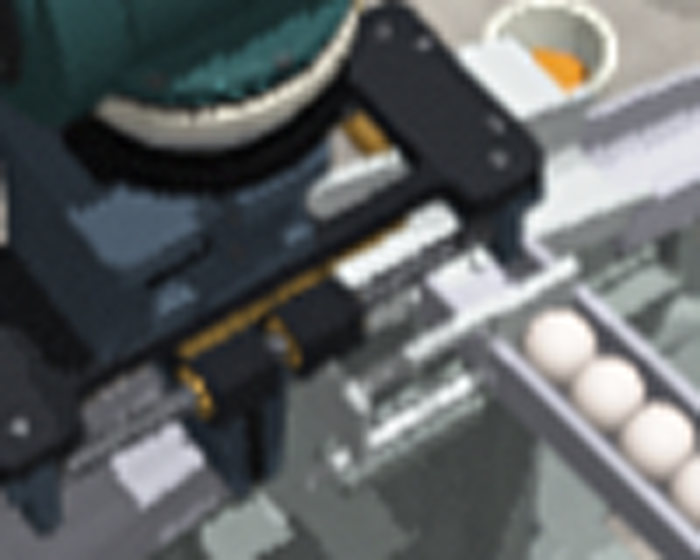

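The shut fingers at (245,470) stand clear to the right of the tab at (350,410), level with it. Now I push toward +y.

>>> {"method": "move_arm", "body": {"hand": [0,0,0,0,0,0,0,0,0], "offset": [[10,0,0],[8,0,0],[8,0,0],[8,0,0],[8,0,0],[8,0,0],[8,0,0],[4,0,0],[0,0,0]], "dr": [[0,0,0],[0,0,0],[0,0,0],[0,0,0],[0,0,0],[0,0,0],[0,0,0],[0,0,0],[0,0,0]]}}

```text
time_s: 7.1
ee_pos: [0.6394, -0.0021, 0.2018]
orientation: [[0.131, 0.991, -0.0], [0.991, -0.131, 0.0], [0.0, -0.0, -1.0]]
contact_force: [0.6, -0.1, -0.3]
width: 0.0007
```

>>> {"method": "move_arm", "body": {"hand": [0,0,0], "offset": [[1,0,0],[1,0,0],[0,0,0]], "dr": [[0,0,0],[0,0,0],[0,0,0]]}}

```text
time_s: 7.48
ee_pos: [0.6396, -0.0006, 0.2018]
orientation: [[0.132, 0.991, -0.0], [0.991, -0.132, -0.0], [-0.0, -0.0, -1.0]]
contact_force: [-1.9, -1.4, -0.9]
width: 0.0002
```

Run:
```python
import cv2,numpy as np
from rig import manip
b=manip.grab_frame("scene")[:,:,::-1][155:305,235:425]
cv2.imwrite("pics/d4.png",cv2.resize(b,(760,600),interpolation=cv2.INTER_CUBIC))
print(manip.sense()["contact_force"])
```

```text
[-0.42990647 -1.78788719 -1.69375506]
```

View pics/d4.png

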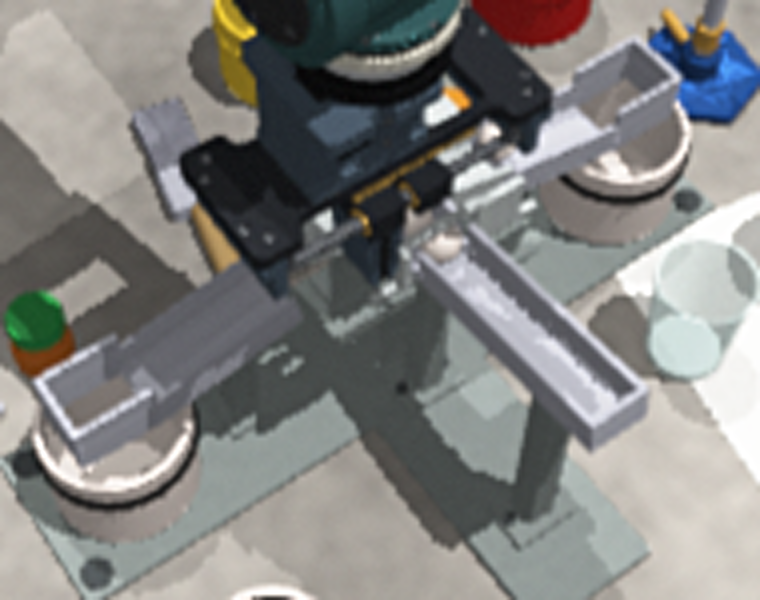

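The balls are rolling: the channel is nearly empty, with the last ball at (440,245) and one entering the left chute at (490,135). I'll keep nudging until I feel the stop.

>>> {"method": "move_arm", "body": {"hand": [0,0,0,0], "offset": [[1,0,0],[1,0,0],[0,0,0],[0,0,0]], "dr": [[0,0,0],[0,0,0],[0,0,0],[0,0,0]]}}

```text
time_s: 8.02
ee_pos: [0.64, 0.0016, 0.202]
orientation: [[0.132, 0.991, 0.0], [0.991, -0.132, 0.0], [0.0, 0.0, -1.0]]
contact_force: [-0.4, -0.7, -0.9]
width: 0.0006
```

>>> {"method": "move_arm", "body": {"hand": [0,0,0,0], "offset": [[1,0,0],[1,0,0],[0,0,0],[0,0,0]], "dr": [[0,0,0],[0,0,0],[0,0,0],[0,0,0]]}}

```text
time_s: 8.52
ee_pos: [0.6401, 0.0023, 0.202]
orientation: [[0.131, 0.991, -0.0], [0.991, -0.131, -0.002], [-0.002, -0.0, -1.0]]
contact_force: [-3.1, -12.2, 0.3]
width: 0.0008
```

The force rose to 12 N with no further travel, so the shutter is on its stop. I'll back off, lift, and move right, out of the views.

>>> {"method": "move_arm", "body": {"hand": [0,0,0,0,0,0,0,0,0,0,0,0,0,0,0], "offset": [[-5,0,0],[-15,0,0],[-15,0,0],[-10,0,0],[0,0,-40],[0,0,-40],[-30,0,-20],[-40,-10,0],[-40,-10,0],[-40,-10,0],[-40,-10,0],[-40,-10,0],[-40,-10,0],[0,0,0],[0,0,0]], "dr": [[0,0,0],[0,0,0],[0,0,0],[0,0,0],[0,0,0],[0,0,0],[0,0,0],[0,0,0],[0,0,0],[0,0,0],[0,0,0],[0,0,0],[0,0,0],[0,0,0],[0,0,0]]}}

```text
time_s: 10.4
ee_pos: [0.5392, -0.3009, 0.3019]
orientation: [[0.132, 0.991, 0.0], [0.991, -0.132, 0.0], [0.0, 0.0, -1.0]]
contact_force: [0.2, 0.2, -0.2]
width: 0.0002
```

Run:
```python
import cv2,numpy as np
from rig import manip
f=[manip.grab_frame("top")[:,:,::-1] for _ in range(2)];b=manip.grab_frame("scene")[:,:,::-1][155:305,235:425]
a=f[1][95:245,210:420]
print(np.abs(f[0].astype(int)-f[1])[150:225,205:345].max(), manip.sense()["contact_force"])
cv2.imwrite("pics/d5.png",np.hstack([cv2.resize(x,(400,350),interpolation=cv2.INTER_CUBIC) for x in(a,b)]))
```

```text
10 [-0.09732939  0.39706852  0.69945693]
```

View pics/d5.png

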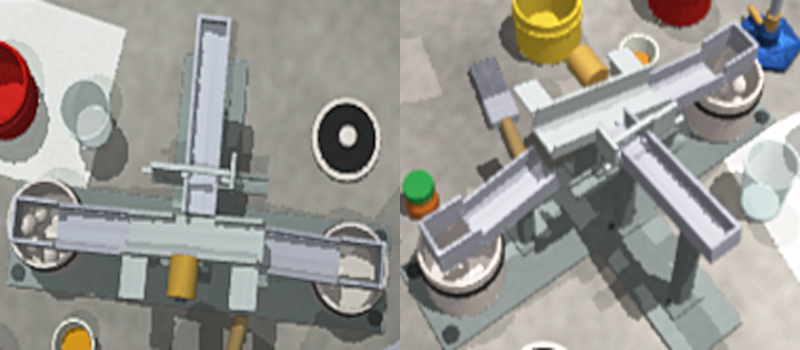

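The channel, gate and chutes are empty, and the balls lie in the left jar at top (40,225). I'll wait a little, then take a zoomed view to count them before handing in.

>>> {"method": "move_arm", "body": {"hand": [0,0,0,0,0,0,0,0,0,0,0,0,0,0,0,0], "offset": [[0,0,0],[0,0,0],[0,0,0],[0,0,0],[0,0,0],[0,0,0],[0,0,0],[0,0,0],[0,0,0],[0,0,0],[0,0,0],[0,0,0],[0,0,0],[0,0,0],[0,0,0],[0,0,0]], "dr": [[0,0,0],[0,0,0],[0,0,0],[0,0,0],[0,0,0],[0,0,0],[0,0,0],[0,0,0],[0,0,0],[0,0,0],[0,0,0],[0,0,0],[0,0,0],[0,0,0],[0,0,0],[0,0,0]]}}

```text
time_s: 12.55
ee_pos: [0.5393, -0.3009, 0.3019]
orientation: [[0.132, 0.991, -0.0], [0.991, -0.132, -0.0], [-0.0, -0.0, -1.0]]
contact_force: [0.3, -0.2, 0.3]
width: 0.0003
```

Run:
```python
import cv2,numpy as np
from rig import manip
f=[manip.grab_frame("top")[:,:,::-1] for _ in range(6)];b=manip.grab_frame("scene")[:,:,::-1][155:225,365:425]
print(np.abs(f[0].astype(int)-f[-1])[170:215,212:258].max())
cv2.imwrite("pics/d6.png",np.hstack([cv2.resize(x,(400,480),interpolation=cv2.INTER_CUBIC) for x in(f[-1][165:219,212:257],b)]))
```

```text
3
```

View pics/d6.png

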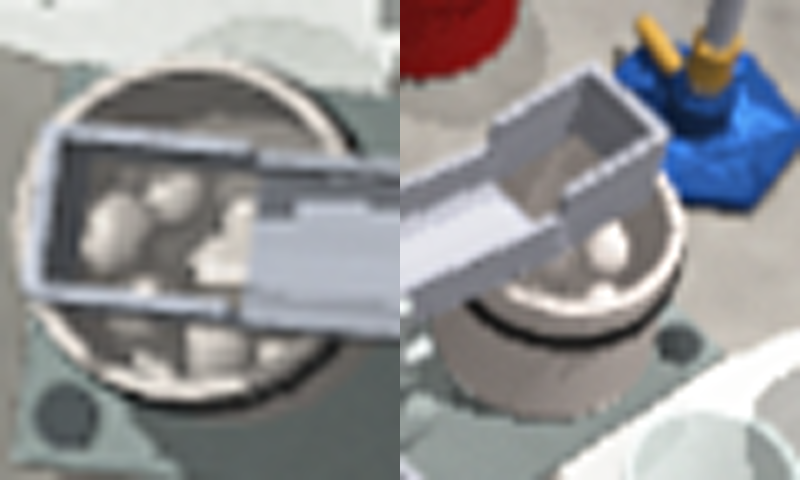

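Several balls lie still in the left jar; chute and shadow hide part of it, so I can't count all five, but no ball shows anywhere else. Handing in.

```bash
python3 -c "
from rig import manip
print(manip.finish_job())"
```

```text
the job is handed in; nothing more can be done
None
```

I rocked the gate over by pressing its raised left plate with the shut fingertips. A picture showed it on its other stop with the balls still held. I then pushed the shutter tab until the force rose to about 12 N at its stop, backed off and handed the job in at about 13 s.

- **Final pictures:** The channel, gate and both chutes are empty, and the balls lie in the left jar. They were still: pixels over that jar changed by no more than 3 levels across 0.25 s. The jars and the bystanders near the station look unmoved, and the wrist force was about 0.
- **Not confirmed:** The left chute's outlet and shadow hide part of the jar, so I could not count all five balls directly. No ball was visible anywhere else near the station.

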